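# Clip the lid onto a food-parcel box

## Robot

A 7-joint arm with a two-finger parallel gripper is mounted at the origin on the work surface. World frame = base frame: x ahead of the robot, y to its left, z up, the work surface at z = 0. Lengths are in m, angles in rad, forces in N, time in s.
With the tool pointing down it reaches from about 0.35 to 0.9 m from the base axis. Payload 8.1 kg.
Tool frame: the origin (TCP) lies between the finger pads; the fingertips stand 22 mm ahead of it and the grasp point (between the pads) lies 3 mm ahead of it; z points along the fingers, x is the direction in which the jaws open and shut, and the axes are right-handed (so a half turn about z gives the same grasp; the last joint's range is limited). The gripper opens to 92 mm and grips with 3 to 60 N. Pads are 19 mm wide; open, the fingers measure 130 mm over their backs; the gripper's body (75 mm by 190 mm) begins 47 mm behind the grasp point.
Start: joints at [1.199, 0.434, 0.025, 1.573, -0.012, 1.134, -0.075], TCP at [0.166, -0.603, 0.249] pointing down, gripper open.
Joint ranges: [-2.62, 2.62], [-0.44, 2.09], [-1.27, 1.32], [0.08, 2.57], [-1.32, 4.46], [0.12, 2], [-2.74, 2.74]. Speed limits (rad/s): [2.22, 2.22, 3.01, 3.01, 3.14, 3.14, 3.14].

## Interface

Orientations are given as [roll, pitch, yaw] about the fixed x, y, z axes, in that order (R = Rz(yaw) Ry(pitch) Rx(roll)).
In Python, from rig import r gives the robot as it stands.
- The arm moves only by the tool drive_tool, never from a script. Its argument "steps" is one flat list of numbers, 7 for each row, row after row: the shift along the tool's x, y, z in cm, then the turn, a rotation vector about the tool's x, y, z in degrees, then the gripper command: -1 is shut, 1 is fully open, values between are in proportion. A call has 1 to 12 rows; each row shifts and turns the commanded pose from where the row before left it, along the tool's axes as they then stand; what a row does not reach is not made up. A row lasts 1/8 s, in which the tool goes at most 62.5 mm and 10.7 degrees, less where a joint would pass 70% of its speed; a pose out of reach is approached as far as the arm can. A call with a gripper value outside its range is refused whole. The fingers move at their own pace and stop on an object; the grip force is fixed at half the most. Time passes only in rows, so rows that do not move let the fingers close. It gives the time, the measured TCP pose, the force and the opening at its end, in the units of the state.
- r.sense(): the state, without advancing time (a new reading comes with each control period).
- r.camera(name): name is "scene" or "top" or "wrist"; returns a dict with "pixels" (420x560x3 uint8, red, green, blue), "intrinsics" (3x3 intrinsics, pixels), "xyz" and "rotation" of the camera in the world; the wrist camera has in their place "tool_from_camera" (4x4, takes a point from camera to tool coordinates, whose origin is the TCP and whose axes are the tool frame's). Camera axes: x right, y up, looking along -z (the intrinsics and any distortion apply to the point x, -y, -z); pixel columns grow to the right and rows downward; lengths in m; the calibration is good to about 2 mm. A picture is of the moment at which its call begins: read the wrist's pose just before it. There is no depth.
- r.job_done(): hands the job in, once; it reports no verdict.
The state is a dict: "time_s": time; "q": joint angles; "joint_vel": joint speeds; "joint_efforts": joint torques, N m; "eef_pos": TCP position; "eef_rot": TCP orientation; "wrist_force": force on the tool from outside, world axes, zero at the start; "wrist_torque": the same for the moment, N m; "width": opening from 0.0 (shut) to 1.0 (fully open).
Only numpy, scipy, OpenCV 4.12 (cv2) and the standard library are available. Lean on these libraries where they do the work, as an engineer would, in place of code of your own. Each camera call takes 0.05 s, during which the arm holds its last target. There are 200 camera calls.

## Task

Put the blue lid on the white food box with all four of its orange clips still up, so that it lies flat on the rim, and let go of it. Then press the clips down until each snaps flat, in opposite-corner order: any one first, next the one diagonally opposite, and only then the other two. Do not disturb the groceries and the mug standing around.

Things in the scene. Friction and masses are not known exactly. Their poses are not given: they have to be found in the camera images.
- box: White open food box that holds two short tins, 140 x 200 mm over its rim band (x by y), 80 mm high; heavy, does not move. Origin: centre of its underside, on the table; z up. Mouth 124 x 184 mm, at z = 80 mm. It stands on a dark mat. A lid put on it rests with its own origin 68 mm above the box's origin.
- lid: Loose blue lid with four orange clips, 0.3 kg, right way up on the table at first. Origin: centre of its underside, z up. Plug, z 0 to 12 mm: enters the box's mouth with 4 mm play a side, tapered (100 x 160 mm at the bottom, 116 x 176 at the top). Plate 140 x 200 mm (x by y), z 12 to 20 mm, rests on the rim. Fits either way round. Clips that are up reach to z = 57 mm.
- lid_handle (a point): Centre of the lid's blue bar handle, 48 mm straight above the lid's origin. The bar runs along the lid's y: 90 mm long, 16 mm wide in x, 14 mm high (z 41 to 55 mm in the lid's frame); 21 mm of free space beneath it.
- clip_pp (a joint): Angle (rad) of the orange clip near the lid's +x, +y corner (lid's own axes). 0 = up (leans outward, 31 degrees above flat), 0.55 = fully down, flat. Hinge line along y at x = +27, y = +72, z = 24 mm in the lid's frame; the flap swings outward and down. Sprung over-centre: let go before about 0.28 it springs back up, beyond that it snaps down and stays. Takes about 4 N at the pad, more at the tip.
- clip_pp_pad (a point): Point on the top face of the flap of clip_pp, on its middle line, 36 mm from its hinge line (flap 56 mm long, 36 wide, 6 thick, with a lip at its outer end that goes down outside the rim; when fully down this point is at x = +63, y = +72, z = 27 mm in the lid's frame). It moves with the flap.
- clip_pm (a joint): Angle (rad) of the orange clip near the lid's +x, -y corner (lid's own axes). 0 = up (leans outward, 31 degrees above flat), 0.55 = fully down, flat. Hinge line along y at x = +27, y = -72, z = 24 mm in the lid's frame; the flap swings outward and down. Sprung over-centre: let go before about 0.28 it springs back up, beyond that it snaps down and stays. Takes about 4 N at the pad, more at the tip.
- clip_pm_pad (a point): Point on the top face of the flap of clip_pm, on its middle line, 36 mm from its hinge line (flap 56 mm long, 36 wide, 6 thick, with a lip at its outer end that goes down outside the rim; when fully down this point is at x = +63, y = -72, z = 27 mm in the lid's frame). It moves with the flap.
- clip_mp (a joint): Angle (rad) of the orange clip near the lid's -x, +y corner (lid's own axes). 0 = up (leans outward, 31 degrees above flat), 0.55 = fully down, flat. Hinge line along y at x = -27, y = +72, z = 24 mm in the lid's frame; the flap swings outward and down. Sprung over-centre: let go before about 0.28 it springs back up, beyond that it snaps down and stays. Takes about 4 N at the pad, more at the tip.
- clip_mp_pad (a point): Point on the top face of the flap of clip_mp, on its middle line, 36 mm from its hinge line (flap 56 mm long, 36 wide, 6 thick, with a lip at its outer end that goes down outside the rim; when fully down this point is at x = -63, y = +72, z = 27 mm in the lid's frame). It moves with the flap.
- clip_mm (a joint): Angle (rad) of the orange clip near the lid's -x, -y corner (lid's own axes). 0 = up (leans outward, 31 degrees above flat), 0.55 = fully down, flat. Hinge line along y at x = -27, y = -72, z = 24 mm in the lid's frame; the flap swings outward and down. Sprung over-centre: let go before about 0.28 it springs back up, beyond that it snaps down and stays. Takes about 4 N at the pad, more at the tip.
- clip_mm_pad (a point): Point on the top face of the flap of clip_mm, on its middle line, 36 mm from its hinge line (flap 56 mm long, 36 wide, 6 thick, with a lip at its outer end that goes down outside the rim; when fully down this point is at x = -63, y = -72, z = 27 mm in the lid's frame). It moves with the flap.
- jar: Bystander: glass jar, red cap, yellow label, 76 mm wide, 120 mm tall. Origin: centre of its underside. Not to be disturbed.
- oil: Bystander: amber bottle, yellow cap, green label, 72 mm wide, 150 mm tall. Origin: centre of its underside. Not to be disturbed.
- can: Bystander: food can, red label, 74 mm wide, 110 mm tall. Origin: centre of its underside. Not to be disturbed.
- cereal: Bystander: yellow upright carton, 60 x 150 x 150 mm. Origin: centre of its underside. Not to be disturbed.
- tea: Bystander: green carton, 75 x 140 x 80 mm. Origin: centre of its underside. Not to be disturbed.
- mug: Bystander: blue mug, 84 mm wide, 95 mm tall. Origin: centre of its underside. Not to be disturbed.

How it is judged:
By the outcome, as a careful person would: the job done as asked, in the order asked, and still so for the second after the job is handed in, with the robot touching nothing.
It also fails if it takes over 51 s, if anything falls off the work surface, if the arm or the gripper's body presses on something with over 40 N, if the wrist force passes 120 N, or if a joint passes its speed limit or range.

## Working session

There is one attempt and no reset: what is moved stays moved. The work goes in short steps, Python scripts to look and compute and a tool call to move; the robot and the scene stay as the last step left them, time stands still between calls to the robot, and variables do not carry over. Pictures are saved under pics/ and viewed, about 8 in all and at most 12, crops included, and the job is handed in when it is done.

Besides the shell and the picture viewer there is one more tool, called after ">>>" by a JSON object that holds its "op" and its "data". drive_tool: Moves the arm, as the interface text tells. Its arguments: {"type":"object","properties":{"steps":{"type":"array","items":{"type":"number"}}},"required":["steps"]}

```bash
mkdir -p pics; python3 - <<'E'
from rig import r
import cv2,numpy as np
print(r.sense())
for n in("scene","top"):
    c=r.camera(n);np.savez(f"pics/{n}0.npz",**c);cv2.imwrite(f"pics/{n}0.png",c["pixels"][:,:,::-1]);print(n,c["intrinsics"],c["xyz"],c["rotation"],[k for k in c])
E
```

```text
{'time_s': 0.0, 'q': array([ 1.1994235 ,  0.43523182,  0.02497433,  1.57410768, -0.01158733,
        1.13398859, -0.07508365]), 'joint_vel': array([-0.00073567, -0.00088675, -0.00114262,  0.00083729,  0.00259569,
       -0.00106923,  0.00123433]), 'joint_efforts': array([-2.25429089e-04, -6.67851448e+01,  9.84904021e-01, -3.14448452e+01,
       -6.04968402e-02,  4.29510023e-02,  2.35551943e-04]), 'eef_pos': array([ 0.16578299, -0.60211355,  0.24793538]), 'eef_rot': array([ 3.14143618e+00,  1.58294301e-03, -1.30207305e+00]), 'wrist_force': array([ 0.27070605,  0.28727006, -1.33258479]), 'wrist_torque': array([-0.04702479, -0.00396841, -0.01436218]), 'width': 0.9994777462090612}
scene [[533.61965104   0.         278.45412526]
 [  0.         533.61965104 208.97351664]
 [  0.           0.           1.        ]] [1.81518197 0.29304297 1.26206089] [ 0.80999342 -0.0059849   1.8253144 ] ['pixels', 'intrinsics', 'xyz', 'rotation']
top [[455.207536     0.         270.31851282]
 [  0.         455.207536   213.029125  ]
 [  0.           0.           1.        ]] [ 0.2717561  -0.01402448  1.4458179 ] [ 2.15619159e-01  4.02828512e-04 -1.53928923e+00] ['pixels', 'intrinsics', 'xyz', 'rotation']
```

View pics/top0.png

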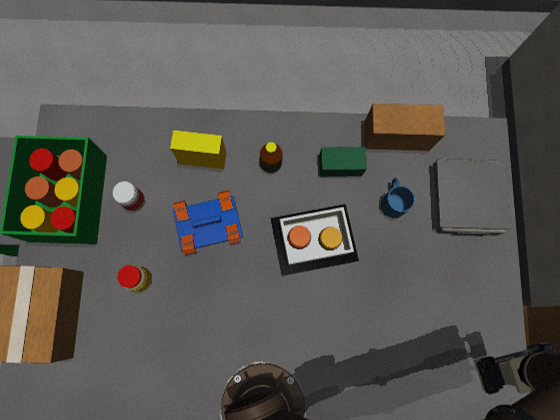

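View pics/scene0.png

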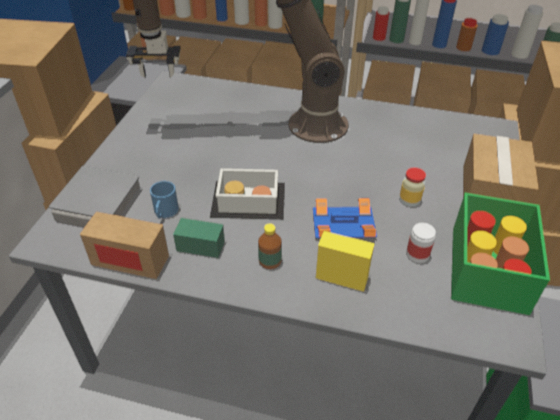

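The top view shows the lid at about (208,222) px with its long axis across the picture, and the box at about (315,238). The scene view shows the same. I'll enlarge both for pixel reading.

```bash
python3 - <<'E'
import cv2
a=cv2.imread("pics/top0.png")[180:285,165:365];a=cv2.resize(a,None,fx=4,fy=4,interpolation=cv2.INTER_CUBIC)
b=cv2.imread("pics/scene0.png")[160:250,205:385];b=cv2.resize(b,None,fx=4,fy=4,interpolation=cv2.INTER_CUBIC)
cv2.imwrite("pics/ca.png",a);cv2.imwrite("pics/cb.png",b)
E
```

```text
(no output)
```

View pics/ca.png

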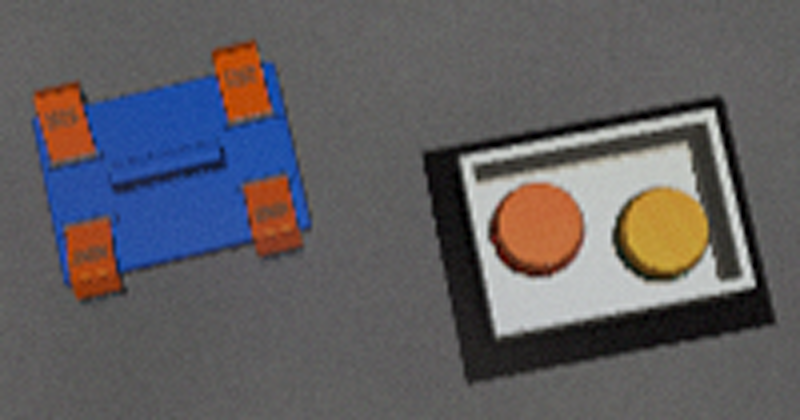

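View pics/cb.png

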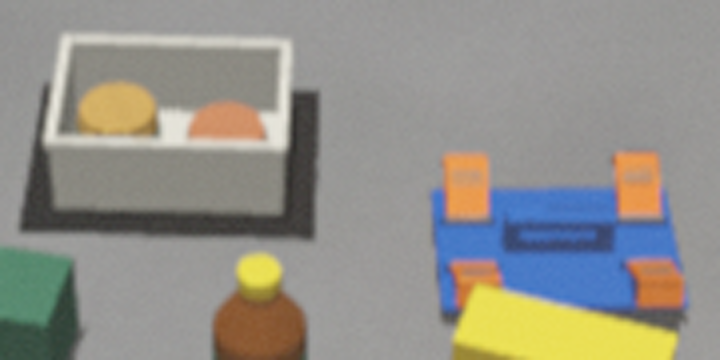

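The crops show the lid's plate corners in the top crop at (35,118), (275,65), (310,230) and (65,285), and the box rim corners at (460,157), (715,108), (757,288) and (495,338). The scene crop gives the same corners again, so I'll fit both views together.

```bash
cat > h.py <<'E'
import numpy as np, cv2
from scipy.optimize import least_squares
from scipy.spatial.transform import Rotation as R
def proj(c,P):
    p=(np.atleast_2d(P)-c["xyz"])@R.from_euler("xyz",c["rotation"]).as_matrix()
    K=c["intrinsics"];d=-p[:,2:]
    return np.c_[K[0,0]*p[:,0:1]/d+K[0,2],-K[1,1]*p[:,1:2]/d+K[1,2]]
def place(v,P):
    c,s=np.cos(v[2]),np.sin(v[2]);P=np.asarray(P,float)
    return np.c_[v[0]+c*P[:,0]-s*P[:,1],v[1]+s*P[:,0]+c*P[:,1],P[:,2]]
def fit(obs,x0):
    f=lambda v:np.concatenate([(proj(c,place(v,P))-px).ravel() for c,P,px in obs])
    s=least_squares(f,x0,loss="soft_l1");return s.x,f(s.x).reshape(-1,2)
E
python3 - <<'E'
from h import *
T=dict(np.load("pics/top0.npz"));S=dict(np.load("pics/scene0.npz"))
t=lambda a:np.array(a)/4+[165,180]-.375
s=lambda a:np.array(a)/4+[205,160]-.375
rect=lambda z:[[.07,.1,z],[.07,-.1,z],[-.07,-.1,z],[-.07,.1,z]]
box=[(T,rect(.08),t([[460,157],[715,108],[757,288],[495,338]])),(S,rect(.08),s([[288,150],[45,147],[62,35],[292,40]])[[0,1,2,3]])]
hin=[[.027,.072,.026],[.027,-.072,.026],[-.027,.072,.026],[-.027,-.072,.026]]
lid=[(T,rect(.02),t([[35,118],[275,65],[310,230],[65,285]])),(T,hin,t([[73,160],[247,118],[90,220],[266,180]])),(S,rect(.02)[2:],s([[432,190],[668,188]]))]
for n,o in(("box",box),("lid",lid)):
    for oo in(o,o[:-1],o[-1:]):
        v,e=fit(oo,[.5,0,.2]);print(n,v,np.degrees(v[2]),e.round(1).tolist())
# bystander guesses from top view at height z
for n,px,z in(("jar",(133,277),.12),("can",(125,193),.11),("oil",(271,147),.15),("mug",(400,198),.095),("cereal",(197,141),.15),("tea",(343,155),.08)):
    print(n,least_squares(lambda v:(proj(T,[v[0],v[1],z])-px).ravel(),[.5,0]).x.round(3))
E
```

```text
box [ 0.50820512 -0.14669791  0.2248003 ] 12.880108398357638 [[0.2, -0.3], [0.1, -0.2], [0.0, -0.9], [0.6, -0.6], [0.1, -0.9], [0.3, -1.6], [0.6, -0.5], [0.4, -0.4]]
box [ 0.50659825 -0.14605258  0.2208101 ] 12.651486780969845 [[0.0, 0.1], [-0.0, 0.4], [-0.2, -0.2], [0.2, -0.2]]
box [ 0.51288098 -0.14652112  0.23455007] 13.438729023590337 [[0.0, -0.2], [0.1, -0.5], [0.0, 0.5], [-0.1, 0.3]]
lid [0.5466155  0.19615515 0.26308552] 15.073690037668312 [[-0.8, -0.4], [-0.0, -1.0], [0.6, -0.6], [-0.1, 0.0], [0.4, -0.5], [1.1, -0.1], [-0.6, 0.8], [-0.0, 0.5], [0.4, -1.3], [0.2, -0.9]]
lid [0.54601977 0.1962704  0.26046032] 14.923277204970612 [[-0.9, -0.3], [0.0, -0.8], [0.5, -0.4], [-0.3, 0.1], [0.4, -0.4], [1.1, 0.1], [-0.7, 0.9], [-0.1, 0.8]]
lid [0.55231666 0.19682698 0.27248963] 15.61250596337834 [[0.1, -0.0], [-0.1, 0.0]]
jar [0.36  0.387]
can [0.612 0.438]
oil [ 0.759 -0.   ]
mug [ 0.627 -0.399]
cereal [0.771 0.224]
tea [ 0.766 -0.228]
```

```bash
cat >> h.py <<'E'
def Rd(yaw): return R.from_euler("xyz",[np.pi,0,yaw])
def plan(r,wps):
    "wps: (x,y,z,yaw_deg,n,grip); prints rounded rows (cm, deg) from the measured pose"
    s=r.sense();p=np.array(s["eef_pos"]);q=R.from_euler("xyz",s["eef_rot"]);out=[]
    for x,y,z,yd,n,g in wps:
        for k in range(n,0,-1):
            d=q.inv().apply((np.array([x,y,z])-p)/k)*100
            w=(q.inv()*Rd(np.radians(yd))).as_rotvec(degrees=True)/k
            row=[*np.round(d,2),*np.round(w,1),g]; out.append(row)
            p=p+q.apply(np.array(row[:3])/100); q=q*R.from_rotvec(row[3:6],degrees=True)
    for o in out: print(",".join(f"{v:g}" for v in o)+",")
    print("max shift",max(np.linalg.norm(o[:3]) for o in out),"max turn",max(np.linalg.norm(o[3:6]) for o in out))
E
python3 - <<'E'
from h import *
from rig import r
plan(r,[(.48,-.146,.33,12.8,12,1)])
E
```

```text
-2.97,-3.53,-0.68,-0,0,-7.3,1,
-2.5,-3.88,-0.68,-0,0,-7.3,1,
-1.98,-4.17,-0.68,-0,0,-7.3,1,
-1.44,-4.39,-0.68,-0,0,-7.3,1,
-0.87,-4.53,-0.68,-0,0,-7.3,1,
-0.29,-4.61,-0.68,-0,0,-7.3,1,
0.3,-4.61,-0.68,-0,0,-7.3,1,
0.89,-4.53,-0.68,-0,0,-7.3,1,
1.45,-4.38,-0.68,-0,0,-7.3,1,
2,-4.16,-0.68,-0,0,-7.2,1,
2.5,-3.88,-0.68,-0,0,-7.3,1,
2.98,-3.53,-0.67,-0.1,0,-7.2,1,
max shift 4.6699143461095725 max turn 7.3
```

>>> {"op": "drive_tool", "data": {"steps": [-2.97, -3.53, -0.68, 0, 0, -7.3, 1, -2.5, -3.88, -0.68, 0, 0, -7.3, 1, -1.98, -4.17, -0.68, 0, 0, -7.3, 1, -1.44, -4.39, -0.68, 0, 0, -7.3, 1, -0.87, -4.53, -0.68, 0, 0, -7.3, 1, -0.29, -4.61, -0.68, 0, 0, -7.3, 1, 0.3, -4.61, -0.68, 0, 0, -7.3, 1, 0.89, -4.53, -0.68, 0, 0, -7.3, 1, 1.45, -4.38, -0.68, 0, 0, -7.3, 1, 2, -4.16, -0.68, 0, 0, -7.2, 1, 2.5, -3.88, -0.68, 0, 0, -7.3, 1, 2.98, -3.53, -0.67, 0, 0, -7.2, 1]}}

```text
time_s: 1.6
eef_pos: [0.4805, -0.145, 0.3303]
eef_rot: [3.142, 0.0, 0.227]
wrist_force: [0.8, -0.7, 0.3]
width: 0.999
```

```bash
cat >> h.py <<'E'
def wrist(r,name):
    s=r.sense();c=r.camera("wrist");M=np.array(c["tool_from_camera"]);q=R.from_euler("xyz",s["eef_rot"])
    d=dict(pixels=c["pixels"],intrinsics=c["intrinsics"],xyz=s["eef_pos"]+q.apply(M[:3,3]),rotation=(q*R.from_matrix(M[:3,:3])).as_euler("xyz"))
    np.savez(f"pics/{name}.npz",**d);cv2.imwrite(f"pics/{name}.png",c["pixels"][:,:,::-1]);return d,{k:v for k,v in c.items() if k!="pixels"},s
E
python3 - <<'E'
from h import *
from rig import r
d,c,s=wrist(r,"w1");print(c,s["time_s"],s["eef_pos"],s["eef_rot"],s["q"],s["joint_vel"],s["wrist_force"])
E
```

```text
{'intrinsics': array([[338.50840702,   0.        , 286.83516962],
       [  0.        , 338.50840702, 211.23990692],
       [  0.        ,   0.        ,   1.        ]]), 'tool_from_camera': array([[ 9.99999813e-01,  3.85160084e-04,  4.75647820e-04,
         2.96625734e-04],
       [ 5.01684113e-04, -9.60995451e-01, -2.76563720e-01,
        -7.41240096e-02],
       [ 3.50574086e-04,  2.76563906e-01, -9.60995465e-01,
        -1.36724849e-01],
       [ 0.00000000e+00,  0.00000000e+00,  0.00000000e+00,
         1.00000000e+00]])} 1.6 [ 0.48053673 -0.14502814  0.33029449] [3.14151184e+00 3.63842276e-04 2.27201484e-01] [ 0.62112644  0.22005997 -0.5261827   1.70469854  0.11606071  1.24818322
  0.29570142] [-0.48308436  0.19060329 -0.34437095 -0.32090314  0.15704382  0.1908137
  0.16182662] [ 0.81734044 -0.70244137  0.32710283]
```

View pics/w1.png

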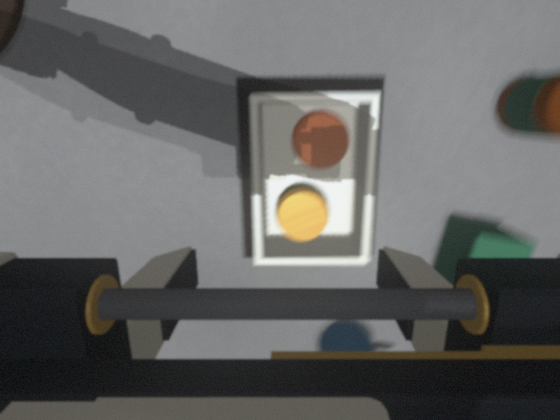

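Box rim is at roughly (250,93), (381,91), (374,264) and (253,264), but the arm was still moving, so the picture is blurred. I'll settle and retake it.

>>> {"op": "drive_tool", "data": {"steps": [0, 0, 0, 0, 0, 0, 1, 0, 0, 0, 0, 0, 0, 1, 0, 0, 0, 0, 0, 0, 1]}}

```text
time_s: 2.02
eef_pos: [0.4794, -0.1475, 0.33]
eef_rot: [3.141, 0.001, 0.221]
wrist_force: [-0.4, -0.4, -0.2]
width: 1.002
```

```bash
python3 - <<'E'
from h import *
from rig import r
d,c,s=wrist(r,"w2");print(s["eef_pos"],s["eef_rot"],s["joint_vel"].round(3),s["wrist_force"])
a=d["pixels"][70:280,220:410,::-1];cv2.imwrite("pics/w2c.png",cv2.resize(a,None,fx=2.8,fy=2.8,interpolation=cv2.INTER_CUBIC))
plan(r,[(.546-.0,.196,.33,15,8,1)])
E
```

```text
[ 0.47943027 -0.14748574  0.32996273] [3.14139302e+00 7.48953418e-04 2.20677763e-01] [-0.001 -0.001 -0.004 -0.003 -0.001  0.002 -0.001] [-0.39333575 -0.43229776 -0.22425802]
1.75,-4.01,-0,0,0,-0.3,1,
1.77,-4,-0,0,0,-0.3,1,
1.79,-3.98,-0,0,0,-0.3,1,
1.82,-3.98,-0,0,0,-0.3,1,
1.84,-3.97,-0,0,0,-0.3,1,
1.86,-3.96,-0,0,0,-0.3,1,
1.87,-3.94,-0.01,0,0,-0.3,1,
1.9,-3.94,-0,0,0,-0.2,1,
max shift 4.3763912073762326 max turn 0.3
```

View pics/w2c.png

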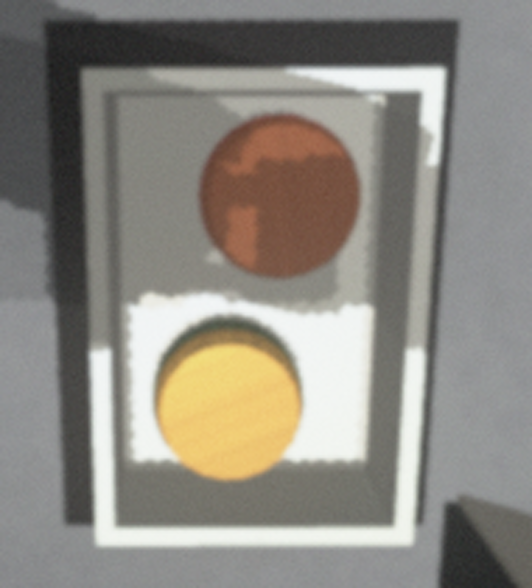

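Settled crop: outer rim corners at (81,68), (447,67), (413,545) and (97,545).

>>> {"op": "drive_tool", "data": {"steps": [1.75, -4.01, 0, 0, 0, -0.3, 1, 1.77, -4, 0, 0, 0, -0.3, 1, 1.79, -3.98, 0, 0, 0, -0.3, 1, 1.82, -3.98, 0, 0, 0, -0.3, 1, 1.84, -3.97, 0, 0, 0, -0.3, 1, 1.86, -3.96, 0, 0, 0, -0.3, 1, 1.87, -3.94, 0, 0, 0, -0.3, 1, 1.9, -3.94, 0, 0, 0, -0.2, 1, 0, 0, 0, 0, 0, 0, 1, 0, 0, 0, 0, 0, 0, 1, 0, 0, 0, 0, 0, 0, 1]}}

```text
time_s: 3.45
eef_pos: [0.5461, 0.1955, 0.3301]
eef_rot: [3.141, 0.0, 0.261]
wrist_force: [-0.2, -0.7, -0.6]
width: 1.001
```

```bash
python3 - <<'E'
from h import *
from rig import r
W=dict(np.load("pics/w2.npz"))
px=np.array([[81,68],[447,67],[413,545],[97,545],[106,93],[421,92],[396,527],[117,527]])/2.8+[220,70]-.32
P=[[a*x,b*y,.08] for x,y in((.07,.1),(.062,.092)) for a,b in((-1,1),(1,1),(1,-1),(-1,-1))]
v,e=fit([(W,P,px)],[.5,-.15,.22]);print(v,np.degrees(v[2]),e.round(1).tolist())
d,c,s=wrist(r,"w3");print(s["eef_pos"],s["eef_rot"],s["joint_vel"].round(3),s["wrist_force"],s["q"])
L=place([.546,.196,.262],[[a*.08,b*.11,.02] for a in(1,-1) for b in(1,-1)]);u=proj(d,L);lo=np.maximum(u.min(0).astype(int)-15,0);hi=u.max(0).astype(int)+15;hi=np.minimum(hi,[560,420])
a=d["pixels"][lo[1]:hi[1],lo[0]:hi[0],::-1];print(lo,hi);cv2.imwrite("pics/w3c.png",cv2.resize(a,None,fx=2.5,fy=2.5,interpolation=cv2.INTER_CUBIC))
E
```

```text
[ 0.50954757 -0.1465585   0.22310229] 12.782819843067628 [[0.6, 0.6], [-0.5, 0.5], [-0.0, -0.3], [0.3, -0.1], [-0.7, -0.6], [0.8, -0.6], [-0.0, 0.2], [-0.5, 0.4]]
[0.54610003 0.19553181 0.33014668] [3.14064401e+00 2.05173744e-04 2.61073640e-01] [ 0.001 -0.001 -0.003 -0.002 -0.002  0.    -0.   ] [-0.18789919 -0.67361616 -0.61443211] [ 0.03382715  0.38634886 -0.666161    1.51939454  0.2435825   1.32046398
 -0.39603576]
[207  67] [366 263]
```

View pics/w3c.png

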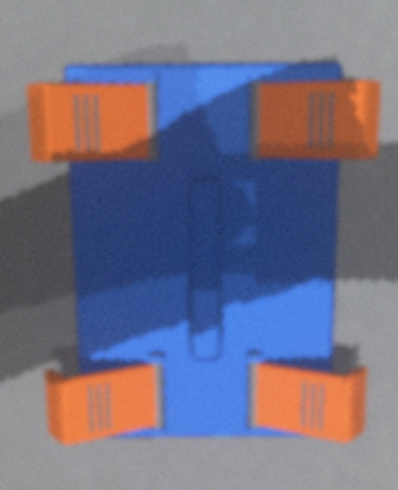

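The lid's handle bar is at crop (191..222, 177..357), and its plate corners are at about (66,66) and (340,62) at the top, (333,437) at the bottom right.

```bash
python3 - <<'E'
from h import *
from rig import r
W=dict(np.load("pics/w3.npz"))
px=np.array([[191,177],[222,177],[220,357],[190,357],[66,66],[340,62],[333,437],[78,435]])/2.5+[207,67]-.3
P=[[a*x,b*y,z] for x,y,z in((.008,.045,.055),(.07,.1,.02)) for a,b in((-1,1),(1,1),(1,-1),(-1,-1))]
for sl in(slice(0,8),slice(0,4),slice(4,8)):
    v,e=fit([(W,P[sl],px[sl])],[.546,.196,.26]);print(v,np.degrees(v[2]),e.round(1).tolist())
E
```

```text
[0.54816424 0.19760695 0.26102961] 14.955894861066158 [[-0.9, 0.2], [0.1, 0.2], [0.4, 0.9], [-0.2, 0.9], [-0.5, -2.3], [2.3, -0.8], [-1.6, -0.5], [1.1, 0.4]]
[0.54815554 0.19827306 0.25428688] 14.569564818776358 [[-0.5, -0.4], [0.5, -0.3], [0.3, 0.4], [-0.3, 0.3]]
[0.54810291 0.19621409 0.26805878] 15.358636815728168 [[-1.3, -0.8], [1.4, -0.1], [-1.4, 0.1], [1.3, 1.6]]
```

```bash
python3 - <<'E'
from h import *
from rig import r
plan(r,[(.5481,.1978,.051,14.9,9,1),(.5481,.1978,.051,14.9,3,1)])
E
```

```text
0.03,-0.02,3.1,0,0,0,1,
0.03,-0.02,3.1,0,0,0,1,
0.03,-0.02,3.1,0,0,0,1,
0.03,-0.02,3.1,0,0,0,1,
0.03,-0.02,3.1,0,0,0,1,
0.03,-0.02,3.11,0,0,0,1,
0.02,-0.02,3.1,0,0,0,1,
0.03,-0.02,3.11,0,0,0,1,
0.02,-0.02,3.1,0,0,0.1,1,
0,0,0,0,0,-0,1,
0,0,0,0,0,-0,1,
0,0,0,0,0,-0,1,
max shift 3.110208996193021 max turn 0.1
```

>>> {"op": "drive_tool", "data": {"steps": [0.03, -0.02, 4, 0, 0, 0, 1, 0.03, -0.02, 5, 0, 0, 0, 1, 0.03, -0.02, 5, 0, 0, 0, 1, 0.03, -0.02, 5, 0, 0, 0, 1, 0.03, -0.02, 4, 0, 0, 0, 1, 0.03, -0.02, 2.5, 0, 0, 0, 1, 0.03, -0.02, 1.4, 0, 0, 0, 1, 0.03, -0.02, 1, 0, 0, 0, 1, 0, 0, 0, 0, 0, 0, 1]}}

```text
time_s: 4.62
eef_pos: [0.5479, 0.1993, 0.0513]
eef_rot: [3.141, -0.0, 0.263]
wrist_force: [0.2, -0.8, 0.4]
width: 1.001
```

>>> {"op": "drive_tool", "data": {"steps": [0, 0, 0, 0, 0, 0, -1, 0, 0, 0, 0, 0, 0, -1, 0, 0, 0, 0, 0, 0, -1, 0, 0, 0, 0, 0, 0, -1, 0, 0, 0, 0, 0, 0, -1, 0, 0, 0, 0, 0, 0, -1]}}

```text
time_s: 5.38
eef_pos: [0.5477, 0.1994, 0.0512]
eef_rot: [3.142, 0.0, 0.263]
wrist_force: [-0.0, 0.6, -0.4]
width: 0.398
```

>>> {"op": "drive_tool", "data": {"steps": [0, 0, 0, 0, 0, 0, -1, 0, 0, 0, 0, 0, 0, -1, 0, 0, 0, 0, 0, 0, -1, 0, 0, 0, 0, 0, 0, -1, 0, 0, 0, 0, 0, 0, -1]}}

```text
time_s: 6.0
eef_pos: [0.5476, 0.1994, 0.0512]
eef_rot: [3.142, 0.0, 0.264]
wrist_force: [-0.1, -0.2, 0.2]
width: 0.171
```

```bash
python3 - <<'E'
from h import *
from rig import r
s=r.sense();print(s["width"],s["eef_pos"],s["eef_rot"],s["wrist_force"])
plan(r,[(.5481,.1978,.17,14.9,4,-1),(.5095,-.1466,.20,12.8,8,-1)])
E
```

```text
0.17118715627863926 [0.54764518 0.19940994 0.05116604] [3.14150741e+00 1.55135271e-04 2.63561492e-01] [-0.11955191 -0.19640975  0.23865478]
0,0.04,-2.97,0,0,0.1,-1,
0,0.04,-2.97,0,0,0,-1,
0,0.04,-2.97,0,0,0.1,-1,
0,0.05,-2.97,0,0,0,-1,
-1.57,4.04,-0.37,0,0,0.3,-1,
-1.55,4.04,-0.38,0,0,0.3,-1,
-1.53,4.05,-0.37,0,0,0.3,-1,
-1.51,4.06,-0.38,0,0,0.2,-1,
-1.5,4.07,-0.37,0,0,0.3,-1,
-1.47,4.07,-0.38,0,0,0.2,-1,
-1.46,4.08,-0.37,0,0,0.3,-1,
-1.44,4.09,-0.38,0,0,0.2,-1,
max shift 4.353366513400865 max turn 0.3
```

>>> {"op": "drive_tool", "data": {"steps": [0, 0, -1.5, 0, 0, 0, -1, 0, 0, -3, 0, 0, 0, -1, 0, 0, -4, 0, 0, 0, -1, 0, 0, -3.4, 0, 0, 0, -1, -1.57, 4.04, -0.37, 0, 0, 0.3, -1, -1.55, 4.04, -0.38, 0, 0, 0.3, -1, -1.53, 4.05, -0.37, 0, 0, 0.3, -1, -1.51, 4.06, -0.38, 0, 0, 0.2, -1, -1.5, 4.07, -0.37, 0, 0, 0.3, -1, -1.47, 4.07, -0.38, 0, 0, 0.2, -1, -1.46, 4.08, -0.37, 0, 0, 0.3, -1, -1.44, 4.09, -0.38, 0, 0, 0.2, -1]}}

```text
time_s: 7.5
eef_pos: [0.5099, -0.1463, 0.2012]
eef_rot: [3.141, -0.0, 0.227]
wrist_force: [1.4, -0.6, -3.2]
width: 0.17
```

>>> {"op": "drive_tool", "data": {"steps": [0, 0, 0, 0, 0, 0, -1, 0, 0, 0, 0, 0, 0, -1, 0, 0, 0, 0, 0, 0, -1]}}

```text
time_s: 7.88
eef_pos: [0.5105, -0.1437, 0.2005]
eef_rot: [-3.141, -0.0, 0.229]
wrist_force: [0.5, -0.2, -2.7]
width: 0.172
```

```bash
python3 - <<'E'
from h import *
from rig import r
d,c,s=wrist(r,"w4");print(s["width"],s["eef_pos"],s["eef_rot"],s["wrist_force"],s["wrist_torque"],s["joint_vel"].round(3))
a=d["pixels"][20:300,130:430,::-1];cv2.imwrite("pics/w4c.png",cv2.resize(a,None,fx=2,fy=2,interpolation=cv2.INTER_CUBIC))
E
```

```text
0.17160147224200975 [ 0.51048166 -0.14367878  0.20052237] [-3.14122456e+00 -3.59145318e-04  2.28913083e-01] [ 0.54207377 -0.15050065 -2.66249014] [ 0.05508673 -0.17782879 -0.02469838] [-0.006  0.002  0.003  0.     0.003 -0.001  0.001]
```

View pics/w4c.png

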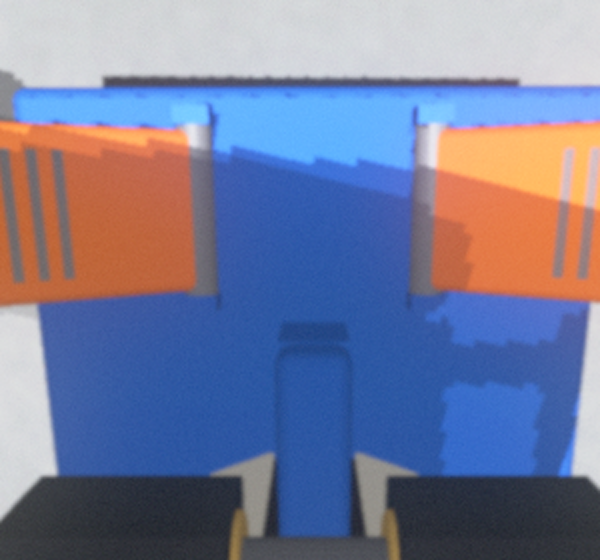

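The lid is held level. The bar's end shows at crop (277..351, 350), the plate's far edge at row about 90 with its left corner at (15,90), and the hinge pins are clear.

```bash
python3 - <<'E'
from h import *
from rig import r
W=dict(np.load("pics/w4.npz"));s=r.sense();z0=s["eef_pos"][2]-.051
px=np.array([[277,350],[351,350],[15,90]])/2+[130,20]-.25
P=[[-.008,.045,.055+z0],[.008,.045,.055+z0],[-.07,.1,.02+z0]]
v,e=fit([(W,P,px)],[.51,-.145,.227]);print(v,np.degrees(v[2]),e.round(1).tolist())
q=R.from_euler("xyz",s["eef_rot"]);print("lid-tcp in tool",q.inv().apply(np.r_[v[:2],0]-np.r_[s["eef_pos"][:2],0]))
print(proj(W,place([*s["eef_pos"][:2],s["eef_rot"][2]],P))*2-[260,40])
E
```

```text
[ 0.51261443 -0.14563324  0.24944231] 14.291991852733412 [[-0.1, 0.9], [2.6, 0.1], [-4.5, -0.8]]
lid-tcp in tool [ 1.67516181e-03  2.31103681e-03 -4.29878461e-07]
[[272.38784609 339.22019541]
 [352.19702001 339.17896357]
 [  4.9599323   69.97854379]]
```

```bash
python3 - <<'E'
from h import *
from rig import r
plan(r,[(.5093,-.1446,.145,12.8,4,-1),(.5093,-.1446,.122,12.8,4,-1)])
E
```

```text
-0.03,0.01,1.39,-0,-0,0.1,-1,
-0.03,0.02,1.38,-0,-0,0.1,-1,
-0.04,0.01,1.39,-0,-0,0.1,-1,
-0.03,0.02,1.38,-0,-0,0,-1,
-0,-0,0.58,-0,-0,0,-1,
-0,-0,0.57,-0,-0,0,-1,
-0,-0,0.58,-0,-0,0,-1,
-0,-0,0.57,-0,-0,0,-1,
max shift 1.39061137633776 max turn 0.1
```

>>> {"op": "drive_tool", "data": {"steps": [-0.03, 0.02, 1.4, 0, 0, 0.1, -1, -0.03, 0.02, 1.4, 0, 0, 0.1, -1, -0.04, 0.02, 1.4, 0, 0, 0.1, -1, -0.03, 0.02, 1.35, 0, 0, 0, -1, 0, 0, 0.6, 0, 0, 0, -1, 0, 0, 0.6, 0, 0, 0, -1, 0, 0, 0.5, 0, 0, 0, -1, 0, 0, 0.5, 0, 0, 0, -1, 0, 0, 0, 0, 0, 0, -1, 0, 0, 0, 0, 0, 0, -1]}}

```text
time_s: 9.18
eef_pos: [0.5094, -0.1462, 0.1229]
eef_rot: [3.141, -0.0, 0.222]
wrist_force: [-0.0, -0.0, -2.9]
width: 0.168
```

>>> {"op": "drive_tool", "data": {"steps": [0, -0.15, 0, 0, 0, 0, -1, 0, 0, 0.2, 0, 0, 0, -1, 0, 0, 0.2, 0, 0, 0, -1, 0, 0, 0.1, 0, 0, 0, -1, 0, 0, 0, 0, 0, 0, -1]}}

```text
time_s: 9.8
eef_pos: [0.509, -0.1447, 0.1191]
eef_rot: [3.14, -0.0, 0.222]
wrist_force: [-6.6, 1.1, 16.8]
width: 0.172
```

>>> {"op": "drive_tool", "data": {"steps": [0, 0, -0.1, 0, 0, 0, -1, 0, 0, 0, 0, 0, 0, 0, 0, 0, 0, 0, 0, 0, 0, 0, 0, 0, 0, 0, 0, 0, 0, 0, 0, 0, 0, 0, 0]}}

```text
time_s: 10.42
eef_pos: [0.5089, -0.1447, 0.1186]
eef_rot: [-3.142, 0.0, 0.222]
wrist_force: [-0.3, -0.1, -0.4]
width: 0.495
```

>>> {"op": "drive_tool", "data": {"steps": [0, 0, -1, 0, 0, 0, -0.2, 0, 0, -3, 0, 0, 0, -0.2, 0, 0, -5, 0, 0, 0, -0.5, 0, 0, -5, 0, 0, 0, -1, 0, 0, -4, 0, 0, 0, -1, 0, 0, 0, 0, 0, 0, -1, 0, 0, 0, 0, 0, 0, -1, 0, 0, 0, 0, 0, 0, -1]}}

```text
time_s: 11.42
eef_pos: [0.5082, -0.1447, 0.2976]
eef_rot: [-3.141, 0.002, 0.222]
wrist_force: [-0.3, -0.1, 0.6]
width: 0.006
```

```bash
python3 - <<'E'
from h import *
from rig import r
d,c,s=wrist(r,"w5");print(s["time_s"],s["width"],s["eef_pos"],s["eef_rot"],s["wrist_force"],s["joint_vel"].round(3))
cv2.imwrite("pics/w5c.png",cv2.resize(d["pixels"][50:320,150:450,::-1],None,fx=2,fy=2,interpolation=cv2.INTER_CUBIC))
E
```

```text
11.425 0.0063771835133405955 [ 0.50822678 -0.14471352  0.29763802] [-3.14067899e+00  1.83784327e-03  2.21619883e-01] [-0.27213784 -0.1058034   0.59299651] [-0.001  0.006 -0.001 -0.002 -0.     0.001 -0.   ]
```

View pics/w5c.png

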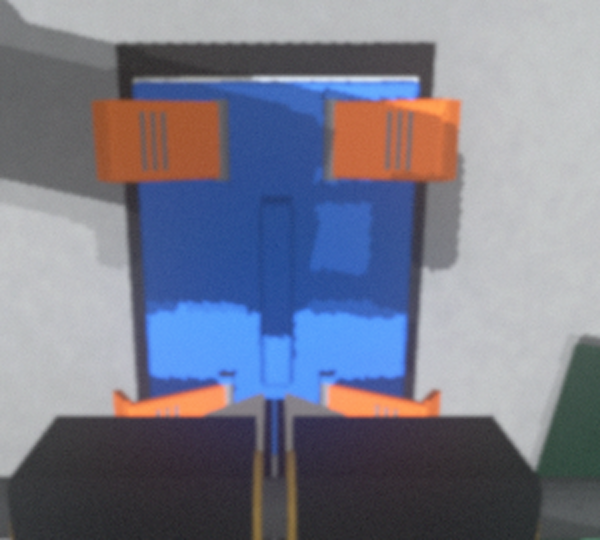

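Lid seated on the box. The TCP stopped at the expected 0.119 m, with only a thin white sliver of rim showing at the +y edge, and all four clips are up. Next: lid pose and the press points.

```bash
python3 - <<'E'
from h import *
from rig import r
W=dict(np.load("pics/w5.npz"))
px=np.array([[262,200],[291,200],[290,385],[262,385],[133,82],[418,80]])/2+[150,50]-.25
P=[[a*.008,b*.045,.123] for a,b in((-1,1),(1,1),(1,-1),(-1,-1))]+[[-.07,.1,.088],[.07,.1,.088]]
v,e=fit([(W,P,px)],[.51,-.145,.223]);print(v,np.degrees(v[2]),e.round(1).tolist())
for n,a,b in(("pp",1,1),("mm",-1,-1),("pm",1,-1),("mp",-1,1)): print(n,place(v,[[a*.057,b*.072,0]])[0,:2].round(4))
p=place(v,[[.057,.072,0]])[0]
plan(r,[(p[0],p[1],.18,12.8,4,-1),(p[0],p[1],.15,12.8,2,-1),(p[0],p[1],.117,12.8,5,-1)])
E
```

```text
[ 0.50951232 -0.14706338  0.22454843] 12.865677161162859 [[-1.9, 0.5], [1.2, 0.5], [1.3, 0.5], [-1.0, 0.5], [-1.3, -1.6], [1.4, -1.1]]
pp [ 0.549  -0.0642]
mm [ 0.47   -0.2299]
pm [ 0.5811 -0.2046]
mp [ 0.4379 -0.0896]
1.44,-1.74,2.94,-0,0,-0,-1,
1.44,-1.73,2.94,-0,0,-0,-1,
1.44,-1.74,2.94,-0,0.1,-0,-1,
1.44,-1.73,2.94,-0.1,0,-0.1,-1,
0,-0,1.5,0,0,0,-1,
0,-0.01,1.5,0,0,0,-1,
0,0,0.66,0,0,0,-1,
0,0,0.66,0,0,0,-1,
0,0,0.66,0,0,0,-1,
0,0,0.66,0,0,0,-1,
0,0,0.66,0,0,0,-1,
max shift 3.7073980093860976 max turn 0.14142135623730953
```

>>> {"op": "drive_tool", "data": {"steps": [1.44, -1.74, 2.9, 0, 0, 0, -1, 1.44, -1.74, 2.9, 0, 0, 0, -1, 1.44, -1.74, 2.9, 0, 0, 0, -1, 1.44, -1.74, 2.9, 0, 0, 0, -1, 0, 0, 1.5, 0, 0, 0, -1, 0, 0, 1.5, 0, 0, 0, -1, 0, 0, 0.7, 0, 0, 0, -1, 0, 0, 0.7, 0, 0, 0, -1, 0, 0, 0.7, 0, 0, 0, -1, 0, 0, 0, 0, 0, 0, -1]}}

```text
time_s: 12.72
eef_pos: [0.5497, -0.0644, 0.1315]
eef_rot: [3.141, 0.0, 0.221]
wrist_force: [-0.1, -0.6, -0.1]
width: 0.001
```

>>> {"op": "drive_tool", "data": {"steps": [0, 0, 0.5, 0, 0, 0, -1, 0, 0, 0.5, 0, 0, 0, -1, 0, 0, 0.4, 0, 0, 0, -1, 0, 0, 0, 0, 0, 0, -1]}}

```text
time_s: 13.22
eef_pos: [0.5497, -0.0641, 0.1175]
eef_rot: [-3.142, 0.0, 0.222]
wrist_force: [0.5, -0.3, -0.0]
width: 0.003
```

>>> {"op": "drive_tool", "data": {"steps": [0, 0, 0.2, 0, 0, 0, -1, 0, 0, 0, 0, 0, 0, -1]}}

```text
time_s: 13.48
eef_pos: [0.5499, -0.0641, 0.1169]
eef_rot: [3.141, -0.0, 0.222]
wrist_force: [-5.4, -0.7, 15.1]
width: 0.005
```

>>> {"op": "drive_tool", "data": {"steps": [0, 0, -2.5, 0, 0, 0, -1, 0, 0, -4, 0, 0, 0, -1]}}

```text
time_s: 13.72
eef_pos: [0.5489, -0.0642, 0.1804]
eef_rot: [-3.141, 0.003, 0.222]
wrist_force: [0.3, -0.7, -0.0]
width: 0.003
```

```bash
python3 - <<'E'
from h import *
from rig import r
d,c,s=wrist(r,"w6");print(s["time_s"],s["eef_pos"],s["wrist_force"])
t=r.camera("top");S=r.camera("scene")
f=lambda i,k,a,b,w,h:cv2.resize(i[b:b+h,a:a+w,::-1],None,fx=k,fy=k,interpolation=cv2.INTER_CUBIC)
A=f(d["pixels"],1,0,0,560,420);B=f(S["pixels"],3,200,150,100,80)
o=np.zeros((420,800,3),np.uint8);o[:,:500]=A[:,30:530];o[:240,500:]=B;cv2.imwrite("pics/m6.png",o)
plan(r,[(.4700,-.2299,.18,12.8,5,-1)])
E
```

```text
13.725 [ 0.54888193 -0.06421349  0.18037137] [ 0.34033831 -0.67703824 -0.02422934]
-2.31,2.88,0.05,0,-0,-0,-1,
-2.31,2.88,0.05,0,-0.1,-0,-1,
-2.31,2.88,0.05,0,-0,-0,-1,
-2.31,2.88,0.05,0,-0.1,-0.1,-1,
-2.32,2.87,0.05,0.1,-0,-0,-1,
max shift 3.6922892627745187 max turn 0.14142135623730953
```

View pics/m6.png

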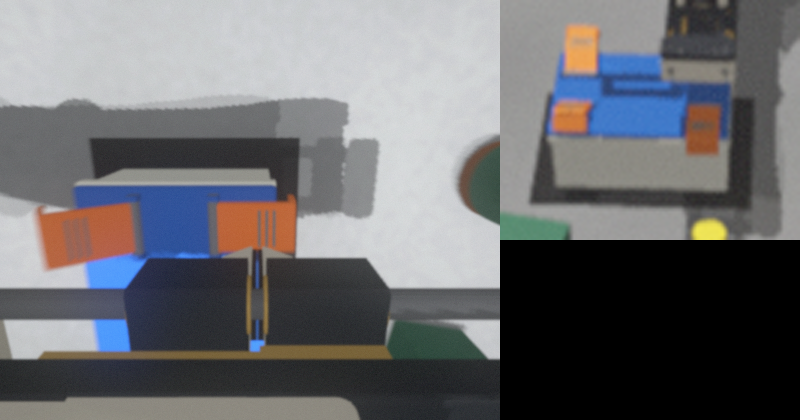

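Clip pp lies flat, seen at (257,225) px in the wrist view, and the scene view shows the others still up. Now the diagonal one, mm.

>>> {"op": "drive_tool", "data": {"steps": [-2.31, 2.88, 0.05, 0, 0, 0, -1, -2.31, 2.88, 0.05, 0, 0, 0, -1, -2.31, 2.88, 0.05, 0, 0, 0, -1, -2.31, 2.88, 0.05, 0, 0, 0, -1, -2.32, 2.87, 0.05, 0, 0, 0, -1, 0, 0, 1.5, 0, 0, 0, -1, 0, 0, 1.5, 0, 0, 0, -1, 0, 0, 0.7, 0, 0, 0, -1, 0, 0, 0.7, 0, 0, 0, -1, 0, 0, 0.7, 0, 0, 0, -1, 0, 0, 0.7, 0, 0, 0, -1, 0, 0, 0.4, 0, 0, 0, -1]}}

```text
time_s: 15.38
eef_pos: [0.4686, -0.2299, 0.1162]
eef_rot: [3.141, 0.0, 0.222]
wrist_force: [-8.8, 2.5, 32.1]
width: 0.006
```

>>> {"op": "drive_tool", "data": {"steps": [0, 0, 0, 0, 0, 0, -1, 0, 0, 0.2, 0, 0, 0, -1, 0, 0, 0, 0, 0, 0, -1]}}

```text
time_s: 15.75
eef_pos: [0.4686, -0.2299, 0.1163]
eef_rot: [3.14, 0.0, 0.222]
wrist_force: [-10.1, 3.1, 30.6]
width: 0.003
```

>>> {"op": "drive_tool", "data": {"steps": [0, 0, -2.5, 0, 0, 0, -1, 0, 0, -4, 0, 0, 0, -1, 0, 0, 0, 0, 0, 0, -1]}}

```text
time_s: 16.12
eef_pos: [0.4705, -0.2304, 0.1819]
eef_rot: [3.138, -0.004, 0.221]
wrist_force: [0.0, -0.7, -0.8]
width: 0.006
```

```bash
python3 - <<'E'
from h import *
from rig import r
s=r.sense();print(s["eef_pos"],s["wrist_force"])
S=r.camera("scene");t=r.camera("top")
f=lambda i,a,b,w,h:cv2.resize(i[b:b+h,a:a+w,::-1],None,fx=4,fy=4,interpolation=cv2.INTER_CUBIC)
cv2.imwrite("pics/m7.png",np.hstack([f(S["pixels"],200,150,95,100),f(t["pixels"],265,190,105,100)]))
plan(r,[(.5811,-.2046,.18,12.8,3,-1)])
E
```

```text
[ 0.47045446 -0.23041822  0.18186849] [ 0.03283632 -0.74306696 -0.80173385]
3.85,-0.01,-0.03,0,-0,-0,-1,
3.84,-0.01,-0.02,0,-0,-0.1,-1,
3.85,0,-0.03,0,-0,-0,-1,
max shift 3.850129867939522 max turn 0.1
```

View pics/m7.png

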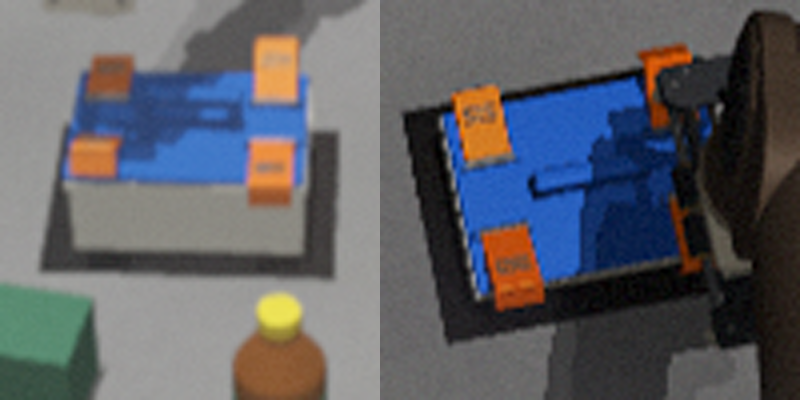

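In the scene view, pp (near right, 270,170) and mm (far left, 110,77) are flat, while pm and mp are up. Next pm, then mp.

>>> {"op": "drive_tool", "data": {"steps": [3.85, 0, 0, 0, 0, 0, -1, 3.85, 0, 0, 0, 0, 0, -1, 3.8, 0, 0, 0, 0, 0, -1, 0, 0, 1.5, 0, 0, 0, -1, 0, 0, 1.5, 0, 0, 0, -1, 0, 0, 0.8, 0, 0, 0, -1, 0, 0, 0.8, 0, 0, 0, -1, 0, 0, 0.7, 0, 0, 0, -1, 0, 0, 0.7, 0, 0, 0, -1, 0, 0, 0.4, 0, 0, 0, -1, 0, 0, 0.1, 0, 0, 0, -1]}}

```text
time_s: 17.6
eef_pos: [0.5807, -0.2048, 0.1164]
eef_rot: [3.14, 0.0, 0.221]
wrist_force: [-11.8, 0.7, 30.3]
width: 0.003
```

>>> {"op": "drive_tool", "data": {"steps": [0, 0, 0, 0, 0, 0, -1, 0, 0, -2.5, 0, 0, 0, -1, 0, 0, -4, 0, 0, 0, -1, 0, 0, 0, 0, 0, 0, -1]}}

```text
time_s: 18.1
eef_pos: [0.5827, -0.2048, 0.1823]
eef_rot: [3.139, -0.005, 0.221]
wrist_force: [-0.2, -0.4, 0.3]
width: 0.008
```

```bash
python3 - <<'E'
from h import *
from rig import r
plan(r,[(.4379,-.0896,.18,12.8,5,-1)])
E
```

```text
-2.32,-2.88,0.03,0,-0.1,-0,-1,
-2.32,-2.89,0.03,0,-0,-0,-1,
-2.32,-2.88,0.03,0.1,-0.1,-0,-1,
-2.32,-2.89,0.04,0,-0,-0.1,-1,
-2.31,-2.89,0.04,0.1,-0.1,-0,-1,
max shift 3.7062244940100433 max turn 0.14142135623730953
```

>>> {"op": "drive_tool", "data": {"steps": [-2.32, -2.88, 0, 0, 0, 0, -1, -2.32, -2.88, 0, 0, 0, 0, -1, -2.32, -2.88, 0, 0, 0, 0, -1, -2.32, -2.89, 0, 0, 0, 0, -1, -2.31, -2.89, 0, 0, 0, 0, -1, 0, 0, 1.5, 0, 0, 0, -1, 0, 0, 1.5, 0, 0, 0, -1, 0, 0, 0.9, 0, 0, 0, -1, 0, 0, 0.8, 0, 0, 0, -1, 0, 0, 0.7, 0, 0, 0, -1, 0, 0, 0.7, 0, 0, 0, -1, 0, 0, 0.4, 0, 0, 0, -1]}}

```text
time_s: 19.6
eef_pos: [0.4363, -0.0895, 0.1153]
eef_rot: [3.14, 0.0, 0.221]
wrist_force: [-16.3, 0.3, 60.5]
width: 0.003
```

>>> {"op": "drive_tool", "data": {"steps": [0, 0, 0, 0, 0, 0, -1]}}

```text
time_s: 19.73
eef_pos: [0.4363, -0.0895, 0.116]
eef_rot: [3.139, 0.0, 0.222]
wrist_force: [-11.8, -0.4, 38.3]
width: 0.004
```

>>> {"op": "drive_tool", "data": {"steps": [0, 0, -2.5, 0, 0, 0, -1, 0, 0, -4, 0, 0, 0, -1, 0, 0, -5, 0, 0, 0, -1, 0, -4, -4, 0, 0, 0, -1, 0, -5, -2, 0, 0, 0, -1, 0, -5, 0, 0, 0, 0, -1, 0, -4, 0, 0, 0, 0, -1, 0, 0, 0, 0, 0, 0, -1, 0, 0, 0, 0, 0, 0, -1]}}

```text
time_s: 20.85
eef_pos: [0.3967, 0.0855, 0.2891]
eef_rot: [3.141, 0.0, 0.222]
wrist_force: [0.1, 0.4, -0.4]
width: 0.003
```

```bash
python3 - <<'E'
from h import *
from rig import r
s=r.sense();print(s["time_s"],s["eef_pos"],s["wrist_force"])
S=r.camera("scene");t=r.camera("top");np.savez("pics/scene9.npz",**S);np.savez("pics/top9.npz",**t)
f=lambda i,a,b,w,h:cv2.resize(i[b:b+h,a:a+w,::-1],None,fx=4,fy=4,interpolation=cv2.INTER_CUBIC)
top=np.hstack([f(S["pixels"],200,150,95,80),f(t["pixels"],265,195,105,80)])
b=cv2.resize(np.hstack([t["pixels"],S["pixels"]])[:,:,::-1],(747,280),interpolation=cv2.INTER_AREA)
o=np.zeros((600,800,3),np.uint8);o[:320]=top;o[320:,:747]=b;cv2.imwrite("pics/m9.png",o)
for n,c in(("top",t),("scene",S)):
    d=np.abs(c["pixels"].astype(int)-np.load(f"pics/{n}0.npz")["pixels"]).max(2)
    for m,P in(("jar",(.36,.387,.06)),("can",(.612,.438,.06)),("oil",(.759,0,.08)),("mug",(.627,-.399,.05)),("cereal",(.771,.224,.08)),("tea",(.766,-.228,.04))):
        u=proj(c,P)[0].astype(int);w=d[u[1]-18:u[1]+18,u[0]-18:u[0]+18];print(n,m,u,(w>60).mean().round(3))
E
```

```text
20.85 [0.39666687 0.08551066 0.28905325] [ 0.11324811  0.4267805  -0.37670339]
top jar [138 278] 0.0
top can [130 197] 0.0
top oil [270 154] 0.0
top mug [395 201] 0.0
top cereal [200 149] 0.0
top tea [341 159] 0.0
scene jar [409 185] 0.0
scene can [419 239] 0.0
scene oil [270 242] 0.0
scene mug [166 198] 0.0
scene cereal [343 259] 0.0
scene tea [199 238] 0.0
```

View pics/m9.png

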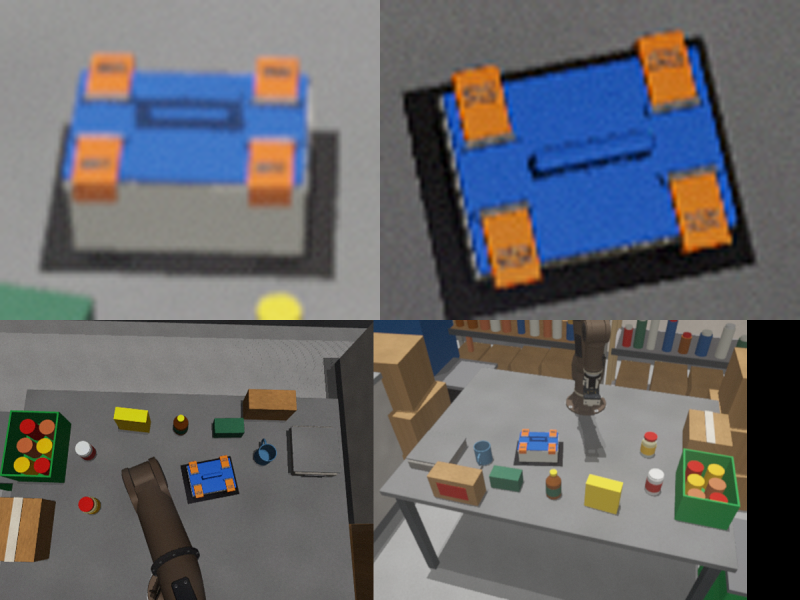

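All four clips are flat, the lid is on the rim, the bystanders show no change, and the arm is clear, so I'll hand it in.

```bash
python3 -c "
from rig import r
print(r.job_done())"
```

```text
the job is handed in; nothing more can be done
None
```

The blue lid is on the white box with all four clips snapped flat, and I handed the job in at about 21 s of the 51 s allowed. I placed it with the clips up and let go. Then I pressed the +x+y clip, its diagonal opposite -x-y, and after those +x-y and -x+y.

- **Lid and clips:** The last top and scene pictures show the lid level on the rim and all four clips down. A thin strip of rim, about 1–2 mm, shows at the +y edge, which is within the 4 mm play.
- **Surroundings:** Picture comparison found no change around any of the six bystanders. The arm was clear of everything, with wrist force near zero.
- **Press force:** The last press peaked at about 60 N at the wrist, more than I intended but under the 120 N limit. That contact was through the fingertips, and the lid stayed in place. The 40 N limit covers the arm and gripper body; I did not measure their contact forces separately.
- **Measurement disagreement:** The cameras disagreed by up to about 6 mm on the box's x position. I used the close wrist-camera value, and the lid fitted.

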